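Hang the spares pail at the test panel

ROBOT

A 6-joint arm with a two-finger parallel gripper is mounted at the origin on the work surface. World frame = base frame: x ahead of the robot, y to its left, z up, the work surface at z = 0. Lengths are in mm, angles in rad, forces in N, time in s.
With the tool pointing down it reaches from about 325 to 775 mm from the base axis. Payload 5.5 kg.
Tool frame: the origin (TCP) lies between the finger pads; the fingertips stand 14 mm ahead of it and the grasp point (between the pads) lies 5 mm behind it; z points along the fingers, y is the line along which they close (so a half turn about z gives the same grasp; the last joint's range is limited). The gripper opens to 88 mm and grips with 3 to 60 N. Pads are 20 mm wide; open, the fingers measure 115 mm over their backs; the gripper's body (75 mm by 178 mm) begins 61 mm behind the grasp point.
Start: joints at [-1.308, 0.091, 1.231, -0, 1.82, -0.057], TCP at [188.626, -569.594, 236.631] pointing down, gripper open.
Joint ranges: [-2.87, 2.87], [-0.86, 2.18], [0.17, 2.46], [-1.51, 4.65], [0.06, 2.69], [-2.65, 2.65]. Speed limits (rad/s): [2.57, 2.57, 3.01, 3.14, 3.14, 3.14].

INTERFACE

Orientations are given as [roll, pitch, yaw] about the fixed x, y, z axes, in that order (R = Rz(yaw) Ry(pitch) Rx(roll)).
In Python, from bench import telemetry, camera, workorder gives the robot as it stands.
- The arm moves only by the shell command python3 -m handwheel 'ROWS'. ROWS is a JSON object of lists of equal length, an entry for each row: "xyz": the shift along the tool's x, y, z in m, a list of three; "rot": the turn, a rotation vector about the tool's x, y, z in rad, a list of three; "claw": the finger opening in m, from 0 to 0.0878. In form: {"xyz": [[dx, dy, dz], ...], "rot": [[wx, wy, wz], ...], "claw": [claw, ...]}. A call has 1 to 5 rows; each row shifts and turns the commanded pose from where the row before left it, along the tool's axes as they then stand; what a row does not reach is not made up. A row lasts 1/10 s, in which the tool goes at most 50 mm and 8.59 degrees, less where a joint would pass 70% of its speed; a pose out of reach is approached as far as the arm can. A call with a gripper value outside its range is refused whole. The fingers move at their own pace and stop on an object; the grip force is fixed at half the most. Time passes only in rows, so rows that do not move let the fingers close. It gives the time, the measured TCP pose, the force, the opening and the grip force at its end, in the units of the state.
- telemetry.sense(): the state, without advancing time (a new reading comes with each control period).
- camera(name): name is "scene" or "top" or "wrist"; returns a dict with "frame" (480x640x3 uint8, blue, green, red), "K" (3x3 intrinsics, pixels), "view" (4x4, takes a point from world to camera coordinates); the wrist camera has in their place "hand_eye" (4x4, takes a point from camera to tool coordinates, whose origin is the TCP and whose axes are the flange's). Camera axes: x right, y up, looking along -z (the intrinsics and any distortion apply to the point x, -y, -z); pixel columns grow to the right and rows downward; lengths in mm; the calibration is good to about 2 mm. A picture is of the moment at which its call begins: read the wrist's pose just before it. There is no depth.
- workorder.hand_in(): hands the job in; it is judged then, once.
The state is a dict: "clock": time; "joint_positions": joint angles; "qd": joint speeds; "tau": joint torques, N m; "tcp_pos": TCP position; "ee_rot": TCP orientation; "force": force on the tool from outside, world axes, zero at the start; "torque": the same for the moment, N m; "finger_gap": finger opening in mm; "grip_force": force on a finger pad.
Only numpy, scipy, OpenCV 4.12 (cv2) and the standard library are available. Lean on these libraries where they do the work, as an engineer would, in place of code of your own. Each camera call takes 0.05 s, during which the arm holds its last target. There are 200 camera calls.

TASK

The yellow spares pail stands in one bay of the grey stock chest, under one of the two clear sliding covers. Slide the cover over it past its neighbour, raise the pail's folded wire bail upright while the pail still stands in the chest, then lift it out by the bail, keeping the pail level, and hook the bail over both arms of the test panel's hanger. Afterwards slide the cover back so that both covers are fully shut, leaving the other things on the counter and in the chest where they are.

Things in the scene. Friction and masses are not known exactly. Their poses are not given: they have to be found in the camera images.
- chest: Grey stock chest fixed to the counter, 280 (x) x 420 (y) mm; front and back walls 134 mm high, end walls 108, white floor 6 thick. Origin: centre of underside; x away from the robot. A 100 mm wall at y = 0 parts it into a left (+y) and right (-y) bay, each 268 x 201 mm inside. Two clear acrylic covers slide along its y on a double track, the left above the right.
- left_cover (a joint): Slide of the upper, left cover (6 mm acrylic, top face 128 mm above the counter, orange pull). 0 = shut over the left bay, 0.17 m = fully open, moved towards the chest's -y above the right cover. Stays where left, slides with about 1.5 N.
- right_cover (a joint): Slide of the lower, right cover (6 mm acrylic, top face 118 mm above the counter, green pull). 0 = shut over the right bay, 0.17 m = fully open, moved towards the chest's +y under the left cover. Stays where left, slides with about 1.5 N.
- left_cover_pull (a point): Point in the orange pull of the left cover, 12 mm below its top. The pull is an upright blade 70 mm long (chest x), 12 mm thick (chest y), 36 mm tall, top 164 mm above the counter, fixed to the cover; shut, it is 195 mm to +y of the chest's middle. Axes as the chest's.
- right_cover_pull (a point): Point in the green pull of the right cover, 12 mm below its top. The pull is an upright blade 70 mm long (chest x), 12 mm thick (chest y), 46 mm tall, top 164 mm above the counter, fixed to the cover; shut, it is 195 mm to -y of the chest's middle. Axes as the chest's.
- pail: Yellow tapered pail, 84 mm across the rim, 80 mm at the foot, 62 mm high, 0.4 to 0.6 kg, with fixed foam insert and brass grommets. Stands on the chest floor in the middle of one bay, turned up to 0.35 rad from the chest. Origin: centre of underside, z up. The bail's pivots are 56 mm above the origin, 49 mm to either side on its y axis.
- bail (a joint): Hinge of the wire bail about the pail's y axis through the pivots: 0 = upright, positive = folded towards the pail's -x (the robot's side), range -1.25 to 1.25 rad. Starts folded at 1.1 to 1.25. Its snug pivots (0.012 N m) hold it where it is left.
- bail_grip (a point): Middle of the bail's cross bar, on its axis, 80 mm from the pivot line. The bar runs along the pail's y, 98 mm over the wire arms (wire 5 mm thick), with a black sleeve 10 mm thick and 44 mm long in its middle. Upright, the bar is 136 mm above the pail's underside. Axes turn with the bail.
- panel: Test panel fixed to the counter: grey box 80 (x) x 240 (y) x 190 (z) mm, cream faceplate with black rocker switch on its +x face, away from the robot. Origin: centre of underside. Its hanger: two steel arms (8 mm rod) from that face along +x, at y = -75 and -5 mm, each dipping into a V and ending in an upturned tip at x = 145 mm, top 191 mm above the counter.
- saddle (a point): Where the middle of the bail's bar rests on the hanger: halfway between the two V notches, 172.5 mm above the counter, x = 115 mm (75 mm off the face), y = -40 mm in the panel frame. Axes as the panel's. The arms pass under the bar and above the rim: bring the bar in from +x, 25 to 55 mm higher, then lower it. Fingers fit between the arms.
- heat_sink: Pewter-coloured finned heat sink, 90 x 70 x 45 mm, loose in the other bay. Origin: centre of underside. Not to be moved.
- lens: Clear acrylic signal lens, dome 90 mm wide, 40 mm high, loose. Origin: centre of underside. Not to be moved.
- terminal_strip: Blue terminal strip, 34 x 130 x 26 mm, loose. Origin: centre of underside. Not to be moved.
- grommet: Worn brass grommet ring, 70 mm across, 18 mm high, loose. Origin: centre of underside. Not to be moved.
- driver: Screwdriver lying on the counter. Not to be moved.
- spray: Spray can standing upright, 56 mm wide, 150 mm high. Origin: centre of underside. Not to be moved.

How it is judged (in metres and radians):
On the way, in this order (a step that is already met when the one before it is completed fails the run):
1. the cover over the pail is slid open past its neighbour (((y of pail in the frame of chest above 0 m and value of joint left_cover above 0.15 m) or (y of pail in the frame of chest below 0 m and value of joint right_cover above 0.15 m))), for 0.1 s.
2. the bail stands upright while the pail still stands on the chest floor (value of joint bail between -0.25 and 0.25 rad and z of pail in the frame of chest below 0.01 m and angle between pail's own z axis and vertical below 0.1 rad), for 0.2 s.
3. the pail hangs by its bail on the hanger (distance between bail_grip and saddle below 0.018 m and contact force between pail and panel above 1 N and angle between pail's own z axis and vertical below 0.3 rad), for 0.2 s.
At the end, for the whole second after the job is handed in: The pail hangs by its bail on both arms of the hanger (middle of the bar within 18 mm of the saddle point, the panel carrying its weight, pail within 0.3 rad of level), at rest, and both covers are shut to within 8 mm (all of step 3 and value of joint each of left_cover, right_cover below 0.008 m and linear speed of pail below 0.05 m/s); the robot touches nothing.
It fails at once if the pail is tipped more than 0.6 rad (angle between pail's own z axis and vertical above 0.6 rad).
It fails at once if one of the bystanders is moved more than 25 mm (distance of any of heat_sink, lens, terminal_strip, grommet, driver, spray from where it was at the start of the episode above 0.025 m).
It also fails if it takes over 72 s, if anything falls off the work surface, if the arm or the gripper's body presses on something with over 40 N, if the wrist force passes 120 N, or if a joint passes its speed limit or range.

## Working session

There is one attempt and no reset: what is moved stays moved. The work goes in short steps, Python scripts to look and compute and a shell command to move; the robot and the scene stay as the last step left them, time stands still between calls to the robot, and variables do not carry over. Pictures are saved under pics/ and viewed, at most 10 in all, crops included, and the job is handed in when it is done.

```bash
ls; mkdir -p pics; cat > h.py <<'E'
from bench import telemetry, camera, workorder
import numpy as np, cv2
from scipy.spatial.transform import Rotation as Ro
E
python3 - <<'E'
from h import *
s=telemetry.sense(); print(s)
for n in ("scene","top"):
    c=camera(n); cv2.imwrite(f"pics/{n}0.png",c["frame"]); np.savez(n+"0.npz",**c); print(c["K"],c["view"],c.keys())
E
```

```text
pics
{'clock': 0.0, 'joint_positions': array([-1.30769775e+00,  9.18349457e-02,  1.23187694e+00, -1.28748746e-05,
        1.81980336e+00, -5.67010630e-02]), 'qd': array([-0.00046624, -0.00041221, -0.00029078,  0.00111547, -0.00100169,
       -0.0003441 ]), 'tau': array([-4.00320045e-03, -4.46446466e+01, -4.06453264e+01,  6.94413995e-02,
        2.92194926e-02, -1.39584936e-04]), 'tcp_pos': array([ 188.54842303, -569.31705866,  235.52622827]), 'ee_rot': array([-3.13967244e+00, -9.64910224e-05,  3.19796388e-01]), 'force': array([ 0.48152931, -0.14212976,  0.29863264]), 'torque': array([-0.01336257,  0.04496639, -0.00042593]), 'grip_force': 0.0, 'finger_gap': 87.44215618446161}
[[464.56862283   0.         312.75307199]
 [  0.         464.56862283 238.59752523]
 [  0.           0.           1.        ]] [[ 1.44635984e-01  9.89380451e-01 -1.43789870e-02 -1.02769668e+02]
 [-6.45277862e-01  1.05328833e-01  7.56652045e-01  2.84068913e+02]
 [ 7.50131264e-01 -1.00160671e-01  6.53659642e-01 -1.64123764e+03]
 [ 0.00000000e+00  0.00000000e+00  0.00000000e+00  1.00000000e+00]] dict_keys(['frame', 'K', 'view'])
[[496.74702439   0.         318.0750566 ]
 [  0.         496.74702439 242.5384731 ]
 [  0.           0.           1.        ]] [[-2.91091090e-02 -9.99561369e-01 -5.45237778e-03  4.50089577e+01]
 [ 9.91179297e-01 -2.95696917e-02  1.29186821e-01 -5.87351148e+02]
 [-1.29291381e-01 -1.64377072e-03  9.91605283e-01 -1.22110035e+03]
 [ 0.00000000e+00  0.00000000e+00  0.00000000e+00  1.00000000e+00]] dict_keys(['frame', 'K', 'view'])
```

View pics/top0.png

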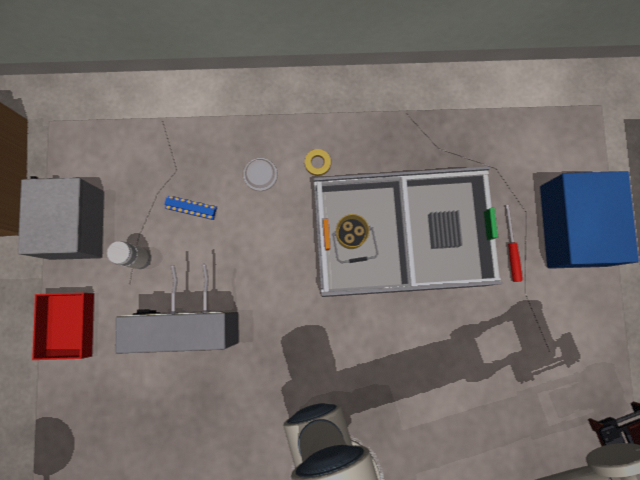

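View pics/scene0.png

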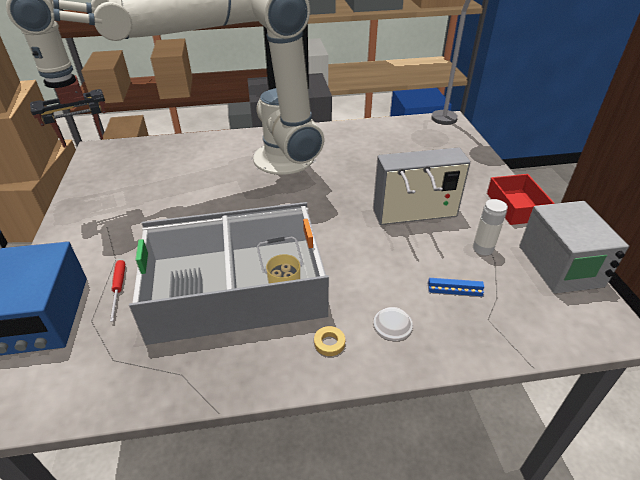

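The top view shows the pail in the left bay around (351,232) with its bail folded towards the robot, bar at about (357,258). The orange pull is at (326,234), the green one at (491,223), and the panel at (176,332) with hanger arms at columns 174 and 206. The scene view agrees. I'll enlarge both regions.

```bash
python3 - <<'E'
from h import *
f=cv2.imread("pics/top0.png")
cv2.imwrite("pics/c1.png",cv2.resize(f[165:300,310:505],None,fx=4,fy=4,interpolation=cv2.INTER_CUBIC))
cv2.imwrite("pics/c2.png",cv2.resize(f[240:360,105:245],None,fx=5,fy=5,interpolation=cv2.INTER_CUBIC))
E
```

```text
(no output)
```

View pics/c1.png

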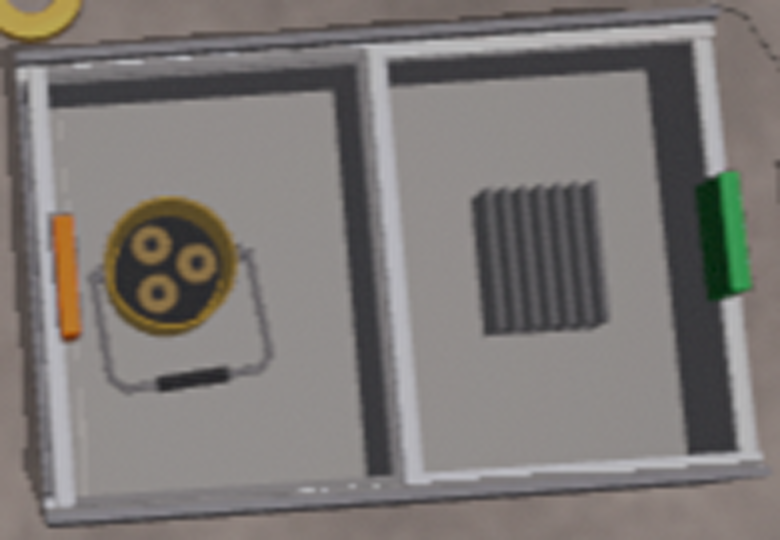

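View pics/c2.png

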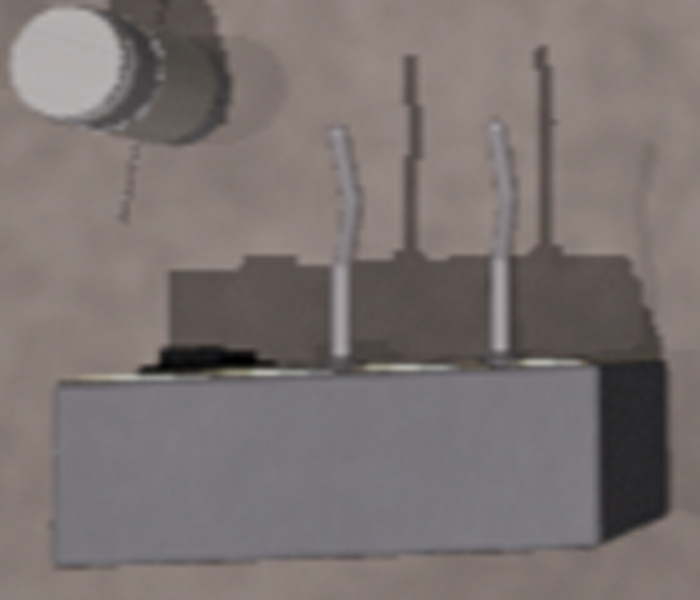

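```bash
cat >> h.py <<'E'
def ray(c,uv,z):
    V=np.asarray(c["view"]); K=c["K"]; R=V[:3,:3]; o=-R.T@V[:3,3]
    d=np.array([(uv[0]-K[0,2])/K[0,0],-(uv[1]-K[1,2])/K[1,1],-1]); d=R.T@d
    return (o+d*(z-o[2])/d[2])
E
python3 - <<'E'
from h import *
c=np.load("top0.npz")
V=c["view"]; print("cam",-V[:3,:3].T@V[:3,3])
def g(p,o,k,z): return ray(c,((p[0]+.5)/k-.5+o[0],(p[1]+.5)/k-.5+o[1]),z)[:2]
A=lambda p,z:g(p,(310,165),4,z); B=lambda p,z:g(p,(105,240),5,z)
def sh(n,ps,f,z):
    q=np.array([f(p,z) for p in ps]); print(n,q.round(1).tolist(),"mean",q.mean(0).round(1)); return q
sh("orange",[(52,215),(74,214),(80,338),(62,340)],A,164)
sh("green",[(720,172),(738,170),(750,292),(731,294)],A,164)
sh("rim",[(105,265),(237,265),(171,197),(171,334)],A,68)
for z in (88,93,98): sh("bar",[(157,384),(229,374),(193,379)],A,z)
sh("piv",[(97,273),(243,250)],A,62)
sh("chest134",[(18,60),(715,14),(45,520),(762,468)],A,134)
q=sh("panel",[(57,380),(597,368),(600,545),(57,565)],B,190)
sh("tips",[(337,130),(495,125)],B,190)
d=q[0]-q[1]; print("yaw",np.arctan2(-d[0],d[1]),np.linalg.norm(d)); d=q[3]-q[2]; print("yaw",np.arctan2(-d[0],d[1]),np.linalg.norm(d))
E
```

```text
cam [ 425.60271749   25.614214   1286.97299372]
orange [[627.6, 15.4], [627.8, 2.8], [556.1, 1.6], [555.3, 11.9]] mean [591.7   7.9]
green [[641.1, -368.7], [642.0, -379.1], [571.1, -380.6], [570.3, -369.7]] mean [ 606.1 -374.5]
rim [[612.4, -17.4], [609.9, -99.2], [654.0, -59.9], [568.1, -56.6]] mean [611.1 -58.3]
bar [[535.6, -45.7], [540.3, -89.5], [537.9, -67.6]] mean [537.9 -67.6]
bar [[535.1, -45.4], [539.9, -89.0], [537.5, -67.2]] mean [537.5 -67.2]
bar [[534.6, -45.1], [539.4, -88.5], [537.0, -66.8]] mean [537.  -66.8]
piv [[608.4, -12.4], [620.2, -103.9]] mean [614.3 -58.2]
chest134 [[727.2, 32.5], [742.6, -383.3], [454.5, 24.6], [472.3, -390.6]] mean [ 599.1 -179.2]
panel [[420.5, 474.5], [418.9, 237.8], [342.8, 236.8], [341.0, 472.6]] mean [380.8 355.4]
tips [[526.7, 352.7], [526.9, 282.5]] mean [526.8 317.6]
yaw -0.007061878726415964 236.68959797946601
yaw 0.007444838196527099 235.77116262451813
```

```bash
cat >> h.py <<'E'
def to(x,y,z,yaw):
    s=telemetry.sense(); R0=Ro.from_euler("xyz",s["ee_rot"]); R1=Ro.from_euler("xyz",[np.pi,0,yaw])
    print("t",round(s["clock"],2),"at",s["tcp_pos"].round(1),s["ee_rot"].round(3),"gap",round(s["finger_gap"],1),"F",s["force"].round(1))
    print("rot",(R0.inv()*R1).as_rotvec().round(3),"then xyz mm",R1.inv().apply(np.array([x,y,z])-s["tcp_pos"]).round(1))
E
python3 -c "
from h import *
to(592,12,240,.04)"
```

```text
t 0.1 at [ 188.6 -569.4  235.6] [-3.14 -0.    0.32] gap 87.8 F [-0.4  0.  -0.2]
rot [-0.002  0.     0.28 ] then xyz mm [ 426.3 -564.8   -4.4]
```

```bash
python3 -m handwheel '{"xyz":[[0,0,0],[0,0,0],[0.024,-0.032,0],[0.024,-0.032,0],[0.024,-0.032,0]],"rot":[[0,0,0.14],[0,0,0.14],[0,0,0],[0,0,0],[0,0,0]],"claw":[0.0878,0.0878,0.0878,0.0878,0.0878]}'
python3 -m handwheel '{"xyz":[[0.024,-0.032,0],[0.024,-0.032,0],[0.024,-0.032,0],[0.024,-0.032,0],[0.024,-0.032,0]],"rot":[[0,0,0],[0,0,0],[0,0,0],[0,0,0],[0,0,0]],"claw":[0.0878,0.0878,0.0878,0.0878,0.0878]}'
python3 -m handwheel '{"xyz":[[0.024,-0.032,0],[0.024,-0.032,0],[0.024,-0.032,0],[0.024,-0.032,0],[0.024,-0.032,0]],"rot":[[0,0,0],[0,0,0],[0,0,0],[0,0,0],[0,0,0]],"claw":[0.0878,0.0878,0.0878,0.0878,0.0878]}'
python3 -m handwheel '{"xyz":[[0.024,-0.032,0],[0.024,-0.032,0],[0.024,-0.032,0],[0.024,-0.032,0],[0,0,0]],"rot":[[0,0,0],[0,0,0],[0,0,0],[0,0,0],[0,0,0]],"claw":[0.0878,0.0878,0.0878,0.0878,0.0878]}'
python3 - <<'E'
from h import *
to(592,12,240,.04)
s=telemetry.sense();c=camera("wrist"); cv2.imwrite("pics/w1.png",c["frame"]); np.savez("w1.npz",K=c["K"],he=c["hand_eye"],p=s["tcp_pos"],r=s["ee_rot"]); print(c["hand_eye"])
E
```

```text
clock: 0.6
tcp_pos: [257.1, -469.6, 235.8]
ee_rot: [-3.14, 0.0, 0.039]
force: [0.8, 0.2, 0.2]
finger_gap: 87.9
grip_force: 0.0
clock: 1.1
tcp_pos: [370.8, -304.6, 236.3]
ee_rot: [-3.141, 0.0, 0.04]
force: [0.1, -0.6, 0.6]
finger_gap: 87.4
grip_force: 0.0
clock: 1.6
tcp_pos: [484.4, -140.0, 236.3]
ee_rot: [-3.142, 0.0, 0.04]
force: [-0.0, -1.1, -0.3]
finger_gap: 88.2
grip_force: 0.0
clock: 2.1
tcp_pos: [575.8, -6.0, 234.9]
ee_rot: [-3.14, 0.002, 0.045]
force: [-0.6, -0.6, 0.4]
finger_gap: 87.6
grip_force: 0.0
t 2.1 at [575.8  -6.  234.9] [-3.14e+00  2.00e-03  4.50e-02] gap 87.6 F [-0.6 -0.6  0.4]
rot [-0.002  0.002  0.005] then xyz mm [ 16.9 -17.3  -5.1]
[[ 7.60837960e-04  9.56869075e-01  2.90518491e-01  7.95294982e+01]
 [ 9.99999577e-01 -5.77889025e-04 -7.15525889e-04 -2.61420842e-01]
 [-5.16777148e-04  2.90518913e-01 -9.56869110e-01 -1.48169214e+02]
 [ 0.00000000e+00  0.00000000e+00  0.00000000e+00  1.00000000e+00]]
```

View pics/w1.png

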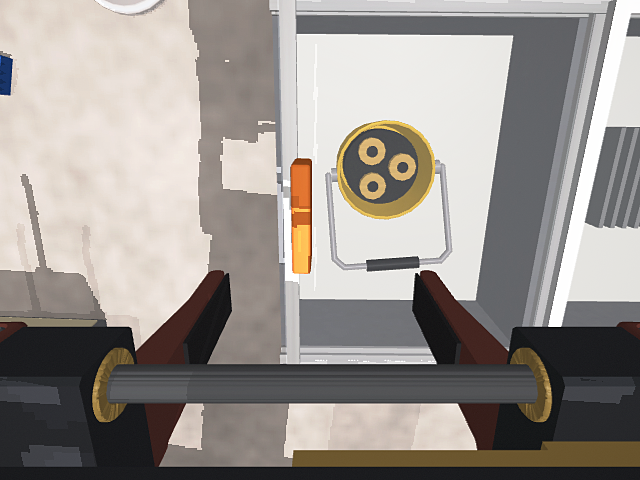

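The wrist view shows the orange pull spanning (291–311, 163–273), the bar sleeve running from (368,265) to (418,262), the rim spanning x 337–435 and y 121–218, and the pivots at (333,177) and (438,168).

```bash
cat >> h.py <<'E'
def wray(w,uv,z):
    T=np.eye(4); T[:3,:3]=Ro.from_euler("xyz",w["r"]).as_matrix(); T[:3,3]=w["p"]
    return ray(dict(K=w["K"],view=np.linalg.inv(T@w["he"])),uv,z)
E
python3 - <<'E'
from h import *
w=np.load("w1.npz")
for n,uv,z in [("pull",(301.5,165),164),("pull",(301.5,272),164),("sleeveL",(368,265),90),("sleeveR",(418,262),90),("rim",(386,169),68),("pL",(333,177),62),("pR",(438,168),62)]: print(n,wray(w,uv,z).round(1))
to(592,12,240,.04)
E
```

```text
pull [628.1   8.4 164. ]
pull [560.4   6.4 164. ]
sleeveL [537.3 -46.8  90. ]
sleeveR [541.9 -88.8  90. ]
rim [616.  -58.2  68. ]
pL [606.2 -14.1  62. ]
pR [ 618.1 -103.7   62. ]
t 2.15 at [575.   -7.9 235.2] [-3.141e+00  2.000e-03  4.300e-02] gap 87.6 F [ 0.4 -0.7  0.6]
rot [-0.     0.002  0.003] then xyz mm [ 17.8 -19.2  -4.8]
```

```bash
python3 -m handwheel '{"xyz":[[0.0185,-0.0155,0],[0,0,0.029],[0,0,0.029],[0,0,0.028],[0,0,0]],"rot":[[0,0,0],[0,0,0],[0,0,0],[0,0,0],[0,0,0]],"claw":[0.0878,0.0878,0.0878,0.0878,0.0878]}'
python3 -m handwheel '{"xyz":[[0,0,0],[0,0,0],[0,0,0],[0,0,0],[0,0,0]],"rot":[[0,0,0],[0,0,0],[0,0,0],[0,0,0],[0,0,0]],"claw":[0.0,0.0,0.0,0.0,0.0]}'
python3 -c "
from h import *
to(594,8,149,.04)"
```

```text
clock: 2.65
tcp_pos: [589.8, 5.3, 145.5]
ee_rot: [-3.141, 0.009, 0.039]
force: [0.1, 0.6, 0.4]
finger_gap: 87.7
grip_force: 0.0
clock: 3.15
tcp_pos: [592.8, 6.4, 151.5]
ee_rot: [3.141, -0.001, 0.04]
force: [0.6, 0.4, 0.3]
finger_gap: 51.3
grip_force: 0.0
t 3.15 at [592.8   6.4 151.5] [ 3.141e+00 -1.000e-03  4.000e-02] gap 51.3 F [0.6 0.4 0.3]
rot [ 0.    -0.001 -0.   ] then xyz mm [ 1.2 -1.5  2.5]
```

```bash
python3 -m handwheel '{"xyz":[[0,0,0],[0,0,0],[0,0,0],[0,0,0],[0,0,0]],"rot":[[0,0,0],[0,0,0],[0,0,0],[0,0,0],[0,0,0]],"claw":[0.0,0.0,0.0,0.0,0.0]}'
python3 -m handwheel '{"xyz":[[0,0,0],[0,0,0],[0,0.008,0],[0,0.015,0],[0,0.018,0]],"rot":[[0,0,0],[0,0,0],[0,0,0],[0,0,0],[0,0,0]],"claw":[0.0,0.0,0.0,0.0,0.0]}'
python3 -m handwheel '{"xyz":[[0,0.02,0],[0,0.02,0],[0,0.02,0],[0,0.02,0],[0,0.02,0]],"rot":[[0,0,0],[0,0,0],[0,0,0],[0,0,0],[0,0,0]],"claw":[0.0,0.0,0.0,0.0,0.0]}'
python3 -m handwheel '{"xyz":[[0,0.015,0],[0,0.008,0],[0,0.003,0],[0,0,0],[0,0,0]],"rot":[[0,0,0],[0,0,0],[0,0,0],[0,0,0],[0,0,0]],"claw":[0.0,0.0,0.0,0.0,0.0]}'

```

```text
clock: 3.65
tcp_pos: [592.5, 6.6, 150.6]
ee_rot: [-3.141, 0.0, 0.04]
force: [0.4, -1.3, -0.6]
finger_gap: 11.9
grip_force: 30.0
clock: 4.15
tcp_pos: [594.0, -35.4, 150.6]
ee_rot: [-3.141, 0.0, 0.041]
force: [0.2, 1.8, 0.1]
finger_gap: 11.6
grip_force: 30.0
clock: 4.65
tcp_pos: [597.8, -136.4, 150.6]
ee_rot: [-3.141, 0.0, 0.039]
force: [0.5, 2.1, -0.1]
finger_gap: 11.8
grip_force: 30.0
clock: 5.15
tcp_pos: [598.6, -156.3, 150.5]
ee_rot: [-3.134, 0.002, 0.043]
force: [-4.6, 16.5, 3.6]
finger_gap: 12.1
grip_force: 30.0
```

```bash
python3 -m handwheel '{"xyz":[[0,-0.005,0],[0,0,0],[0,0,0],[0,0,0],[0,0,0]],"rot":[[0,0,0],[0,0,0],[0,0,0],[0,0,0],[0,0,0]],"claw":[0.0,0.04,0.04,0.04,0.04]}'
python3 -m handwheel '{"xyz":[[0,0,-0.02],[0,0,-0.03],[0,0,-0.03],[0,0,0],[0,0,0]],"rot":[[0,0,0],[0,0,0],[0,0,-0.15],[0,0,-0.15],[0,0,-0.15]],"claw":[0.04,0.04,0.04,0.04,0.04]}'
python3 -m handwheel '{"xyz":[[0,0,0],[0,0,0],[0,0,0],[0,0,0],[0,0,0]],"rot":[[0,0,-0.15],[0,0,-0.15],[0,0,-0.15],[0,0,-0.15],[0,0,-0.15]],"claw":[0.04,0.04,0.04,0.04,0.04]}'
python3 -m handwheel '{"xyz":[[0,0,0],[0,0,0],[0,0,0],[0,0,0],[0,0,0]],"rot":[[0,0,-0.15],[0,0,-0.15],[0,0,-0.15],[0,0,0],[0,0,0]],"claw":[0.04,0.04,0.04,0.04,0.04]}'
python3 - <<'E'
from h import *
to(539,-67.6,230,1.69)
s=telemetry.sense();c=camera("top"); cv2.imwrite("pics/t1.png",c["frame"][165:300,310:505])
E
```

```text
clock: 5.65
tcp_pos: [599.0, -155.9, 150.7]
ee_rot: [3.141, -0.0, 0.039]
force: [0.7, -0.3, -0.2]
finger_gap: 38.8
grip_force: 0.0
clock: 6.15
tcp_pos: [599.5, -155.9, 232.5]
ee_rot: [3.139, -0.002, 0.496]
force: [0.1, -0.1, -0.3]
finger_gap: 40.2
grip_force: 0.0
clock: 6.65
tcp_pos: [599.0, -155.7, 230.6]
ee_rot: [3.141, 0.0, 1.246]
force: [0.2, -0.4, -0.0]
finger_gap: 39.9
grip_force: 0.0
clock: 7.15
tcp_pos: [599.0, -155.6, 230.6]
ee_rot: [3.142, 0.0, 1.685]
force: [-0.4, 0.5, -1.1]
finger_gap: 39.7
grip_force: 0.0
t 7.15 at [ 599.  -155.6  230.6] [3.142 0.    1.685] gap 39.7 F [-0.4  0.5 -1.1]
rot [ 0.     0.    -0.005] then xyz mm [ 94.5 -49.1   0.6]
```

```bash
python3 -m handwheel '{"xyz":[[0.024,-0.0125,0],[0.0305,-0.016,0],[0.03,-0.0155,0],[0.01,-0.005,0],[0,0,0]],"rot":[[0,0,0],[0,0,0],[0,0,0],[0,0,0],[0,0,0]],"claw":[0.04,0.04,0.04,0.04,0.04]}'
python3 -m handwheel '{"xyz":[[0,0,0.025],[0,0,0.03],[0,0,0.015],[0,0,0],[0,0,0]],"rot":[[0,0,0],[0,0,0],[0,0,0],[0,0,0],[0,0,0]],"claw":[0.04,0.04,0.04,0.04,0.04]}'
python3 - <<'E'
from h import *
to(539,-67.6,87,1.69)
s=telemetry.sense();c=camera("wrist"); cv2.imwrite("pics/w2.png",c["frame"]); np.savez("w2.npz",K=c["K"],he=c["hand_eye"],p=s["tcp_pos"],r=s["ee_rot"])
E
```

```text
clock: 7.7
tcp_pos: [538.9, -66.6, 231.4]
ee_rot: [3.14, 0.001, 1.69]
force: [-0.7, -0.5, -0.3]
finger_gap: 40.0
grip_force: 0.0
clock: 8.2
tcp_pos: [539.5, -68.0, 161.2]
ee_rot: [3.142, 0.0, 1.689]
force: [0.4, 0.5, 0.2]
finger_gap: 39.8
grip_force: 0.0
t 8.2 at [539.5 -68.  161.2] [3.142 0.    1.689] gap 39.8 F [0.4 0.5 0.2]
rot [ 0.     0.    -0.001] then xyz mm [ 0.5 -0.4 74.2]
```

View pics/w2.png

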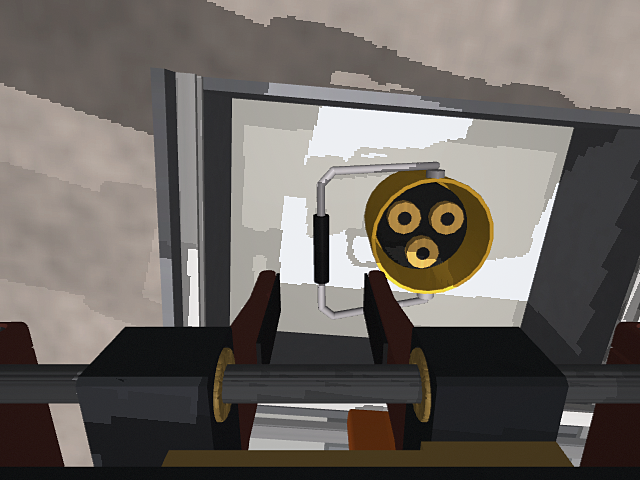

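The left bay is open. The bar sleeve is at column 321, midway between the fingers, so I can go straight down and then sweep the bail up.

```bash
python3 -m handwheel '{"xyz":[[0,0,0.025],[0,0,0.03],[0,0,0.014],[0,0,0.005],[0,0,0]],"rot":[[0,0,0],[0,0,0],[0,0,0],[0,0,0],[0,0,0]],"claw":[0.04,0.04,0.04,0.03,0.022]}'
python3 -m handwheel '{"xyz":[[0,0,0],[0,0.003,-0.006],[0,0.004,-0.008],[0,0.005,-0.006],[0,0.005,-0.006]],"rot":[[0,0,0],[0,0,0],[0,0,0],[0,0,0],[0,0,0]],"claw":[0.022,0.022,0.022,0.022,0.022]}'
python3 -m handwheel '{"xyz":[[0,0.006,-0.0055],[0,0.006,-0.005],[0,0.007,-0.004],[0,0.007,-0.0035],[0,0.0075,-0.0025]],"rot":[[0,0,0],[0,0,0],[0,0,0],[0,0,0],[0,0,0]],"claw":[0.022,0.022,0.022,0.022,0.022]}'
python3 -m handwheel '{"xyz":[[0,0.008,-0.0025],[0,0.008,-0.001],[0,0.008,-0.001],[0,0,0],[0,0,0]],"rot":[[0,0,0],[0,0,0],[0,0,0],[0,0,0],[0,0,0]],"claw":[0.022,0.022,0.022,0.022,0.022]}'
python3 - <<'E'
from h import *
to(613.5,-58.6,138,1.69)
s=telemetry.sense();c=camera("wrist"); cv2.imwrite("pics/w3.png",c["frame"])
E
```

```text
clock: 8.75
tcp_pos: [539.4, -67.5, 87.2]
ee_rot: [3.141, 0.0, 1.69]
force: [-0.0, -0.2, -0.3]
finger_gap: 27.8
grip_force: 0.0
clock: 9.25
tcp_pos: [556.3, -65.5, 113.9]
ee_rot: [3.142, 0.0, 1.69]
force: [-3.4, -0.2, 0.4]
finger_gap: 22.7
grip_force: 1.9
clock: 9.75
tcp_pos: [589.7, -61.5, 134.1]
ee_rot: [-3.141, 0.0, 1.69]
force: [-5.6, -0.4, 5.8]
finger_gap: 21.9
grip_force: 2.9
clock: 10.25
tcp_pos: [613.3, -58.4, 137.0]
ee_rot: [-3.141, -0.0, 1.69]
force: [0.1, 0.3, -0.1]
finger_gap: 22.0
grip_force: 0.0
t 10.25 at [613.3 -58.4 137. ] [-3.141 -0.     1.69 ] gap 22.0 F [ 0.1  0.3 -0.1]
rot [-0. -0.  0.] then xyz mm [-0.2  0.2 -1. ]
```

View pics/w3.png

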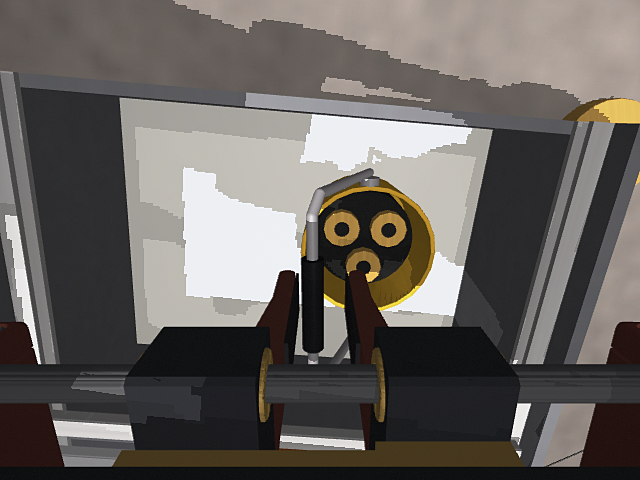

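The bail is up and the bar (column 313) is between the fingers. The pail has slid a little towards +x, because its rim centre is at about (368,247) and its pivot at (372,181). I'll work out by how much.

```bash
python3 - <<'E'
from h import *
w=dict(np.load("w2.npz")); 
s=telemetry.sense(); w["p"]=s["tcp_pos"]; w["r"]=s["ee_rot"]
print("piv",wray(w,(372,181),62),"rim",wray(w,(368,247),68))
for z in (130,136,140): print("sleeve top/bot",wray(w,(313,258),z),wray(w,(313,352),z))
w=np.load("w2.npz"); print("before rim",wray(w,(433,235),68),"piv",wray(w,(437,173),62))
E
```

```text
piv [637.66771112 -11.6911929   62.        ] rim [640.80002776 -51.689845    68.        ]
sleeve top/bot [606.46919925 -38.99793746 130.        ] [611.97260058 -87.44062433 130.        ]
sleeve top/bot [606.34078309 -36.67436434 136.        ] [611.63159956 -83.24581172 136.        ]
sleeve top/bot [606.25517232 -35.12531559 140.        ] [611.40426554 -80.44926997 140.        ]
before rim [614.06148207 -55.49232757  68.        ] piv [609.9313792  -14.38468019  62.        ]
```

```bash
python3 -m handwheel '{"xyz":[[0,0.002,-0.001],[0,0.004,-0.001],[0,0.004,-0.001],[0,0.004,-0.001],[0,0.004,0]],"rot":[[0,0,0],[0,0,0],[0,0,0],[0,0,0],[0,0,0]],"claw":[0.022,0.022,0.022,0.022,0.022]}'
python3 -m handwheel '{"xyz":[[0,0.004,0],[0,0.004,0],[0,0.004,0],[0,0.002,0],[0,0,0]],"rot":[[0,0,0],[0,0,0],[0,0,0],[0,0,0],[0,0,0]],"claw":[0.022,0.022,0.022,0.022,0.022]}'
python3 - <<'E'
from h import *
to(645,-55,138,1.69)
s=telemetry.sense();c=camera("wrist"); cv2.imwrite("pics/w4.png",c["frame"]); np.savez("w4.npz",K=c["K"],he=c["hand_eye"],p=s["tcp_pos"],r=s["ee_rot"])
E
```

```text
clock: 10.8
tcp_pos: [631.4, -56.4, 141.9]
ee_rot: [3.141, 0.0, 1.69]
force: [0.2, 0.1, 0.3]
finger_gap: 22.0
grip_force: 0.1
clock: 11.3
tcp_pos: [645.1, -54.7, 141.4]
ee_rot: [-3.141, -0.0, 1.69]
force: [0.3, 0.4, -0.1]
finger_gap: 22.1
grip_force: 0.0
t 11.3 at [645.1 -54.7 141.4] [-3.141 -0.     1.69 ] gap 22.1 F [ 0.3  0.4 -0.1]
rot [-0. -0. -0.] then xyz mm [-0.3 -0.1  3.4]
```

View pics/w4.png

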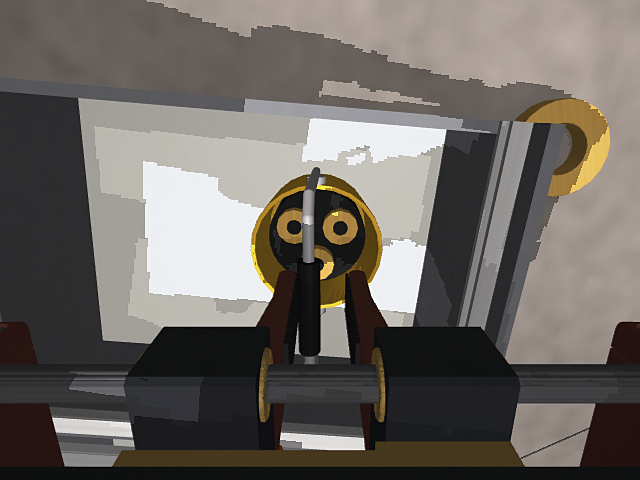

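The bail is now almost upright: pivot at column 317, bar at column 310. Next I lower slightly, close on the sleeve and lift.

```bash
python3 -m handwheel '{"xyz":[[0,-0.001,0.003],[0,0,0],[0,0,0],[0,0,0],[0,0,0]],"rot":[[0,0,0],[0,0,0],[0,0,0],[0,0,0],[0,0,0]],"claw":[0.022,0.0,0.0,0.0,0.0]}'
python3 -m handwheel '{"xyz":[[0,0,0],[0,0,-0.005],[0,0,-0.01],[0,0,-0.015],[0,0,-0.02]],"rot":[[0,0,0],[0,0,0],[0,0,0],[0,0,0],[0,0,0]],"claw":[0.0,0.0,0.0,0.0,0.0]}'
python3 -m handwheel '{"xyz":[[0,0,-0.025],[0,0,-0.025],[0,0,-0.025],[0,0,-0.015],[0,0,-0.008]],"rot":[[0,0,0],[0,0,0],[0,0,0],[0,0,0],[0,0,0]],"claw":[0.0,0.0,0.0,0.0,0.0]}'
python3 - <<'E'
from h import *
to(605,316,285,np.pi/2)
c=np.load("top0.npz"); print("spray top",ray(c,(119,252),150),"lens",ray(c,(260,173),0),"strip",ray(c,(190,207),13),ray(c,(166,202),20))
c=camera("scene"); f=c["frame"]; cv2.imwrite("pics/s2.png",f[100:420,100:500])
E
```

```text
clock: 11.85
tcp_pos: [643.6, -54.9, 138.4]
ee_rot: [-3.141, -0.0, 1.69]
force: [-0.4, 0.2, -0.7]
finger_gap: 9.1
grip_force: 30.0
clock: 12.35
tcp_pos: [643.5, -54.9, 189.1]
ee_rot: [-3.14, -0.0, 1.69]
force: [0.7, -0.0, -4.3]
finger_gap: 9.3
grip_force: 30.0
clock: 12.85
tcp_pos: [644.2, -55.0, 290.4]
ee_rot: [3.137, 0.001, 1.69]
force: [-0.7, 0.3, -4.7]
finger_gap: 9.2
grip_force: 30.0
t 12.85 at [644.2 -55.  290.4] [3.137e+00 1.000e-03 1.690e+00] gap 9.2 F [-0.7  0.3 -4.7]
rot [0.005 0.001 0.119] then xyz mm [371.  -39.2   5.4]
spray top [565.53839197 487.32269241 150.        ] lens [784.68541102 176.89973697   0.        ] strip [695.35373535 359.69635946  13.        ] [709.02539646 420.47962771  20.        ]
```

View pics/s2.png

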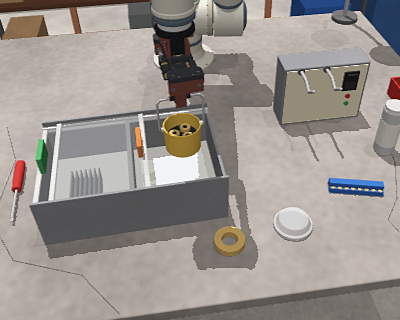

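The scene view shows the pail hanging level from the gripper over the chest. Now I carry it to the hanger.

```bash
python3 -m handwheel '{"xyz":[[0,0,0],[0,0,0],[0.01,0,0],[0.02,0,0],[0.03,-0.002,0]],"rot":[[0,0,0.06],[0,0,0.06],[0,0,0],[0,0,0],[0,0,0]],"claw":[0.0,0.0,0.0,0.0,0.0]}'
python3 -m handwheel '{"xyz":[[0.035,-0.004,0],[0.035,-0.005,0],[0.035,-0.005,0],[0.035,-0.005,0],[0.035,-0.005,0]],"rot":[[0,0,0],[0,0,0],[0,0,0],[0,0,0],[0,0,0]],"claw":[0.0,0.0,0.0,0.0,0.0]}'
python3 -m handwheel '{"xyz":[[0.035,-0.005,0],[0.035,-0.005,0],[0.03,-0.003,0],[0.02,0,0],[0.01,0,0]],"rot":[[0,0,0],[0,0,0],[0,0,0],[0,0,0],[0,0,0]],"claw":[0.0,0.0,0.0,0.0,0.0]}'
python3 -m handwheel '{"xyz":[[0.005,0,0.01],[0,0,0.02],[0,0,0.02],[0,0,0.015],[0,0,0.008]],"rot":[[0,0,0],[0,0,0],[0,0,0],[0,0,0],[0,0,0]],"claw":[0.0,0.0,0.0,0.0,0.0]}'
python3 - <<'E'
from h import *
to(605,316.5,208,np.pi/2)
s=telemetry.sense();c=camera("wrist"); cv2.imwrite("pics/w5.png",c["frame"]); np.savez("w5.npz",K=c["K"],he=c["hand_eye"],p=s["tcp_pos"],r=s["ee_rot"])
E
```

```text
clock: 13.4
tcp_pos: [641.8, 5.0, 285.8]
ee_rot: [-3.14, 0.0, 1.569]
force: [-0.0, -1.5, -4.5]
finger_gap: 9.0
grip_force: 30.0
clock: 13.9
tcp_pos: [617.3, 182.2, 286.1]
ee_rot: [-3.141, -0.0, 1.572]
force: [0.7, 0.1, -5.1]
finger_gap: 9.5
grip_force: 30.0
clock: 14.4
tcp_pos: [604.2, 312.9, 285.7]
ee_rot: [-3.14, -0.0, 1.574]
force: [0.9, 0.5, -4.0]
finger_gap: 8.9
grip_force: 30.0
clock: 14.9
tcp_pos: [604.8, 313.8, 210.5]
ee_rot: [-3.138, 0.002, 1.569]
force: [-0.3, -0.2, -4.5]
finger_gap: 9.1
grip_force: 30.0
t 14.9 at [604.8 313.8 210.5] [-3.138e+00  2.000e-03  1.569e+00] gap 9.1 F [-0.3 -0.2 -4.5]
rot [-0.003  0.002 -0.002] then xyz mm [2.7 0.2 2.5]
```

View pics/w5.png

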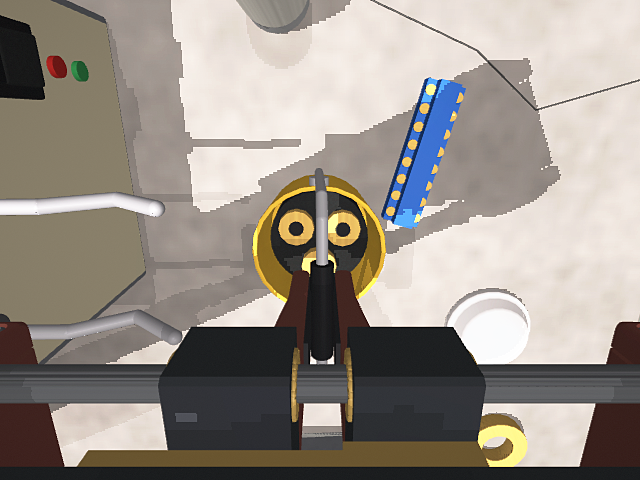

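The wrist view shows the pail hanging straight, sleeve rows 263–358 at column 321. The hanger tips are at (160,209) and (179,338). I'll check the alignment along y.

```bash
python3 - <<'E'
from h import *
w=np.load("w5.npz")
print("tips",wray(w,(158,209),187),wray(w,(177,338),187),"sleeve",wray(w,(321,263),219),wray(w,(321,358),219), "rim c",wray(w,(319,243),219-74))
to(496.5,316.5,208,np.pi/2)
E
```

```text
tips [526.64925039 352.39821328 187.        ] [527.58178315 282.06862928 187.        ] sleeve [604.20900099 337.80844969 219.        ] [604.13953135 293.0019529  219.        ] rim c [602.61338272 320.88777465 145.        ]
t 14.95 at [604.7 313.9 209.9] [-3.137e+00  2.000e-03  1.569e+00] gap 9.1 F [-0.4 -0.1 -6.1]
rot [-0.004  0.002 -0.002] then xyz mm [   2.6 -108.2    1.9]
```

```bash
python3 -m handwheel '{"xyz":[[0.002,-0.004,0],[0,-0.008,0],[0,-0.013,0],[0,-0.015,0],[0,-0.015,0]],"rot":[[0,0,0],[0,0,0],[0,0,0],[0,0,0],[0,0,0]],"claw":[0.0,0.0,0.0,0.0,0.0]}'
python3 -m handwheel '{"xyz":[[0,-0.015,0],[0,-0.015,0],[0,-0.012,0],[0,-0.008,0],[0,-0.003,0]],"rot":[[0,0,0],[0,0,0],[0,0,0],[0,0,0],[0,0,0]],"claw":[0.0,0.0,0.0,0.0,0.0]}'
python3 -m handwheel '{"xyz":[[0,0,0],[0,0,0.008],[0,0,0.012],[0,0,0.01],[0,0,0.005]],"rot":[[0,0,0],[0,0,0],[0,0,0],[0,0,0],[0,0,0]],"claw":[0.0,0.0,0.0,0.0,0.0]}'
python3 -c "
from h import *
to(497,317,168,np.pi/2)"
```

```text
clock: 15.45
tcp_pos: [549.5, 317.4, 215.3]
ee_rot: [3.14, -0.001, 1.57]
force: [-0.8, 0.1, -5.0]
finger_gap: 9.3
grip_force: 30.0
clock: 15.95
tcp_pos: [496.6, 317.5, 214.6]
ee_rot: [3.14, -0.001, 1.57]
force: [-0.9, 0.7, -5.3]
finger_gap: 8.8
grip_force: 30.0
clock: 16.45
tcp_pos: [496.8, 316.8, 175.8]
ee_rot: [-3.138, 0.002, 1.569]
force: [0.4, -0.4, -5.4]
finger_gap: 9.4
grip_force: 30.0
t 16.45 at [496.8 316.8 175.8] [-3.138e+00  2.000e-03  1.569e+00] gap 9.4 F [ 0.4 -0.4 -5.4]
rot [-0.003  0.002 -0.001] then xyz mm [0.2 0.2 7.8]
```

```bash
python3 -m handwheel '{"xyz":[[0,0,0.002],[0,0,0.002],[0,0,0.002],[0,0,0],[0,0,0]],"rot":[[0,0,0],[0,0,0],[0,0,0],[0,0,0],[0,0,0]],"claw":[0.0,0.0,0.0,0.0,0.0]}'
python3 -m handwheel '{"xyz":[[0,0,0.001],[0,0,0.001],[0,0,0],[0,0,0],[0,0,0]],"rot":[[0,0,0],[0,0,0],[0,0,0],[0,0,0],[0,0,0]],"claw":[0.0,0.0,0.0,0.0,0.0]}'
```

```text
clock: 16.95
tcp_pos: [497.3, 317.3, 173.0]
ee_rot: [3.141, -0.0, 1.57]
force: [-0.2, -0.2, -4.4]
finger_gap: 9.2
grip_force: 30.0
clock: 17.45
tcp_pos: [497.2, 317.3, 170.7]
ee_rot: [3.142, -0.0, 1.57]
force: [0.4, 0.1, -4.7]
finger_gap: 8.9
grip_force: 30.0
```

```bash
python3 -m handwheel '{"xyz":[[0,0,0.001],[0,0,0.001],[0,0,0],[0,0,0],[0,0,0]],"rot":[[0,0,0],[0,0,0],[0,0,0],[0,0,0],[0,0,0]],"claw":[0.0,0.0,0.0,0.0,0.0]}'
python3 -m handwheel '{"xyz":[[0,0,0.001],[0,0,0.001],[0,0,0],[0,0,0],[0,0,0]],"rot":[[0,0,0],[0,0,0],[0,0,0],[0,0,0],[0,0,0]],"claw":[0.0,0.0,0.0,0.0,0.0]}'
```

```text
clock: 17.95
tcp_pos: [497.4, 317.3, 169.6]
ee_rot: [3.14, -0.001, 1.57]
force: [-2.3, -0.6, 4.0]
finger_gap: 9.1
grip_force: 30.0
clock: 18.45
tcp_pos: [497.5, 317.4, 169.4]
ee_rot: [3.139, -0.001, 1.57]
force: [-4.0, -2.1, 10.4]
finger_gap: 9.2
grip_force: 30.0
```

```bash
python3 -m handwheel '{"xyz":[[0,0,-0.002],[0,0,0],[0,0,0],[0,0,0],[0,0,0]],"rot":[[0,0,0],[0,0,0],[0,0,0],[0,0,0],[0,0,0]],"claw":[0.0,0.03,0.03,0.03,0.03]}'
python3 -m handwheel '{"xyz":[[0,0,-0.01],[0,0,-0.03],[0,0,-0.04],[0,0,-0.04],[0,0,0]],"rot":[[0,0,0],[0,0,0],[0,0,0],[0,0,0],[0,0,0]],"claw":[0.03,0.03,0.03,0.03,0.03]}'
python3 - <<'E'
from h import *
to(600,-156,290,.04)
s=telemetry.sense();c=camera("wrist"); cv2.imwrite("pics/w6.png",c["frame"]); np.savez("w6.npz",K=c["K"],he=c["hand_eye"],p=s["tcp_pos"],r=s["ee_rot"])
E
```

```text
clock: 18.95
tcp_pos: [497.2, 317.2, 168.2]
ee_rot: [-3.141, 0.0, 1.57]
force: [0.7, -0.5, -0.0]
finger_gap: 29.5
grip_force: 0.0
clock: 19.45
tcp_pos: [498.3, 317.9, 297.1]
ee_rot: [3.131, -0.006, 1.57]
force: [0.1, -0.4, 1.2]
finger_gap: 29.8
grip_force: 0.0
t 19.45 at [498.3 317.9 297.1] [ 3.131 -0.006  1.57 ] gap 29.8 F [ 0.1 -0.4  1.2]
rot [ 0.004 -0.013  1.53 ] then xyz mm [ 82.6 477.6   7.1]
```

View pics/w6.png

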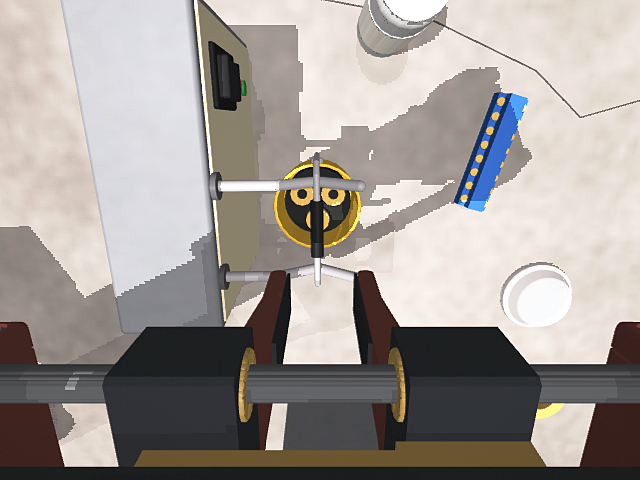

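The pail hangs level on both arms; I'll check that numerically before handing in. That was one picture over the limit of 10 — my miscount — so I'll view no more. Now back to the cover.

```bash
python3 -m handwheel '{"xyz":[[0,0,0],[0,0,0],[0,0,0],[0,0,0],[0,0,0]],"rot":[[0,0,0.14],[0,0,0.14],[0,0,0.14],[0,0,0.14],[0,0,0.14]],"claw":[0.05,0.05,0.05,0.05,0.05]}'
python3 -m handwheel '{"xyz":[[0,0,0],[0,0,0],[0,0,0],[0,0,0],[0,0,0]],"rot":[[0,0,0.14],[0,0,0.14],[0,0,0.14],[0,0,0.14],[0,0,0.14]],"claw":[0.05,0.05,0.05,0.05,0.05]}'
python3 -m handwheel '{"xyz":[[0,0,0],[0.004,0.02,0],[0.007,0.04,0],[0.007,0.04,0],[0.007,0.04,0]],"rot":[[0,0,0.13],[0,0,0],[0,0,0],[0,0,0],[0,0,0]],"claw":[0.05,0.05,0.05,0.05,0.05]}'
python3 -m handwheel '{"xyz":[[0.007,0.04,0],[0.007,0.04,0],[0.007,0.04,0],[0.007,0.04,0],[0.007,0.04,0]],"rot":[[0,0,0],[0,0,0],[0,0,0],[0,0,0],[0,0,0]],"claw":[0.05,0.05,0.05,0.05,0.05]}'
python3 -m handwheel '{"xyz":[[0.007,0.04,0],[0.007,0.04,0],[0.007,0.04,0],[0.004,0.02,0],[0,0,0]],"rot":[[0,0,0],[0,0,0],[0,0,0],[0,0,0],[0,0,0]],"claw":[0.05,0.05,0.05,0.05,0.05]}'
python3 -c "
from h import *
to(600,-156,150,.04)"
```

```text
clock: 20.0
tcp_pos: [497.0, 317.1, 287.0]
ee_rot: [-3.141, 0.002, 0.864]
force: [0.7, 0.2, 0.6]
finger_gap: 49.8
grip_force: 0.0
clock: 20.5
tcp_pos: [496.9, 317.1, 287.0]
ee_rot: [3.141, 0.002, 0.164]
force: [-0.3, 0.1, -0.6]
finger_gap: 50.1
grip_force: 0.0
clock: 21.0
tcp_pos: [527.5, 177.0, 287.0]
ee_rot: [3.141, 0.002, 0.041]
force: [0.3, 1.0, -1.1]
finger_gap: 49.7
grip_force: 0.0
clock: 21.5
tcp_pos: [570.5, -21.7, 287.1]
ee_rot: [-3.141, 0.002, 0.04]
force: [-0.9, 1.9, -0.9]
finger_gap: 50.4
grip_force: 0.0
clock: 22.0
tcp_pos: [601.1, -161.2, 286.5]
ee_rot: [-3.141, 0.003, 0.036]
force: [0.5, 0.5, -0.4]
finger_gap: 50.2
grip_force: 0.0
t 22.0 at [ 601.1 -161.2  286.5] [-3.141e+00  3.000e-03  3.600e-02] gap 50.2 F [ 0.5  0.5 -0.4]
rot [-0.001  0.003 -0.004] then xyz mm [ -0.9  -5.2 136.5]
```

Next I descend, grip the pull and slide the cover 170 mm back towards +y.

```bash
python3 -m handwheel '{"xyz":[[0,-0.005,0.02],[0,0,0.035],[0,0,0.035],[0,0,0.03],[0,0,0.015]],"rot":[[0,0,0],[0,0,0],[0,0,0],[0,0,0],[0,0,0]],"claw":[0.05,0.05,0.05,0.05,0.05]}'
python3 -m handwheel '{"xyz":[[0,0,0],[0,0,0],[0,0,0],[0,0,0],[0,0,0]],"rot":[[0,0,0],[0,0,0],[0,0,0],[0,0,0],[0,0,0]],"claw":[0.05,0.0,0.0,0.0,0.0]}'
python3 -m handwheel '{"xyz":[[0,0,0],[0,0,0],[0,0,0],[0,0,0],[0,-0.005,0]],"rot":[[0,0,0],[0,0,0],[0,0,0],[0,0,0],[0,0,0]],"claw":[0.0,0.0,0.0,0.0,0.0]}'
```

```text
clock: 22.5
tcp_pos: [599.7, -151.7, 149.8]
ee_rot: [-3.139, 0.005, 0.042]
force: [-0.9, -0.7, -0.5]
finger_gap: 49.9
grip_force: 0.0
clock: 23.0
tcp_pos: [601.6, -154.2, 155.1]
ee_rot: [3.141, -0.002, 0.04]
force: [0.1, 1.0, 0.2]
finger_gap: 21.4
grip_force: 0.0
clock: 23.5
tcp_pos: [601.1, -149.7, 154.2]
ee_rot: [3.14, -0.001, 0.039]
force: [1.2, -1.4, 4.3]
finger_gap: 11.8
grip_force: 30.0
```

```bash
python3 -m handwheel '{"xyz":[[0,-0.01,0],[0,-0.018,0],[0,-0.02,0],[0,-0.02,0],[0,-0.02,0]],"rot":[[0,0,0],[0,0,0],[0,0,0],[0,0,0],[0,0,0]],"claw":[0.0,0.0,0.0,0.0,0.0]}'
python3 -m handwheel '{"xyz":[[0,-0.02,0],[0,-0.02,0],[0,-0.018,0],[0,-0.008,0],[0,0,0]],"rot":[[0,0,0],[0,0,0],[0,0,0],[0,0,0],[0,0,0]],"claw":[0.0,0.0,0.0,0.0,0.0]}'
python3 -m handwheel '{"xyz":[[0,-0.003,0],[0,-0.003,0],[0,-0.002,0],[0,0,0],[0,0,0]],"rot":[[0,0,0],[0,0,0],[0,0,0],[0,0,0],[0,0,0]],"claw":[0.0,0.0,0.0,0.0,0.0]}'
```

```text
clock: 24.0
tcp_pos: [597.7, -59.0, 154.2]
ee_rot: [3.141, -0.002, 0.04]
force: [4.1, -2.6, 4.5]
finger_gap: 11.7
grip_force: 30.0
clock: 24.5
tcp_pos: [595.2, 7.7, 154.2]
ee_rot: [-3.14, -0.002, 0.043]
force: [3.6, 2.1, 3.9]
finger_gap: 12.0
grip_force: 30.0
clock: 25.0
tcp_pos: [595.0, 13.7, 154.2]
ee_rot: [-3.141, -0.002, 0.04]
force: [4.9, 0.1, 3.6]
finger_gap: 11.7
grip_force: 30.0
```

```bash
python3 -m handwheel '{"xyz":[[0,-0.002,0],[0,0,0],[0,0,0]],"rot":[[0,0,0],[0,0,0],[0,0,0]],"claw":[0.0,0.0,0.0]}'
python3 -m handwheel '{"xyz":[[0,-0.002,0],[0,0,0],[0,0,0]],"rot":[[0,0,0],[0,0,0],[0,0,0]],"claw":[0.0,0.0,0.0]}'
```

```text
clock: 25.3
tcp_pos: [595.0, 13.8, 154.2]
ee_rot: [3.139, -0.002, 0.039]
force: [5.7, -5.8, 4.7]
finger_gap: 12.1
grip_force: 30.0
clock: 25.6
tcp_pos: [595.0, 13.9, 154.2]
ee_rot: [3.136, -0.002, 0.037]
force: [6.3, -11.9, 4.4]
finger_gap: 11.9
grip_force: 30.0
```

Both ends of the track agree: 170 mm of travel, then a hard stop. Now I release, retreat and check numerically, without viewing a picture, that the green pull and the bystanders didn't move and that the pail is still hanging.

```bash
python3 -m handwheel '{"xyz":[[0,0.0035,0],[0,0,0],[0,0,0],[0,0,0],[0,0,0]],"rot":[[0,0,0],[0,0,0],[0,0,0],[0,0,0],[0,0,0]],"claw":[0.0,0.05,0.05,0.05,0.05]}'
python3 -m handwheel '{"xyz":[[0,0,-0.02],[0,0,-0.03],[0,0,-0.03],[-0.04,0.02,0],[-0.04,0.02,0]],"rot":[[0,0,0],[0,0,0],[0,0,0],[0,0,0],[0,0,0]],"claw":[0.05,0.05,0.05,0.05,0.05]}'
python3 -m handwheel '{"xyz":[[-0.04,0.03,0],[-0.04,0.03,0],[-0.02,0.01,0],[0,0,0],[0,0,0]],"rot":[[0,0,0],[0,0,0],[0,0,0],[0,0,0],[0,0,0]],"claw":[0.05,0.05,0.05,0.05,0.05]}'
python3 - <<'E'
from h import *
c=camera("top"); a=np.load("top0.npz"); f0=a["frame"]; f1=c["frame"]; cv2.imwrite("pics/t2.png",f1)
hs=lambda f:cv2.cvtColor(f,cv2.COLOR_BGR2HSV)
def cen(f,lo,hi,box):
    m=cv2.inRange(hs(f),lo,hi); k=np.zeros_like(m); k[box[1]:box[3],box[0]:box[2]]=1; v,u=np.nonzero(m*k); return len(u),u.mean().round(2) if len(u) else 0,v.mean().round(2) if len(u) else 0
for n,lo,hi,b in [("green",(40,100,40),(80,255,255),(470,195,510,250)),("orange",(5,180,120),(18,255,255),(312,205,345,265)),("strip",(100,100,50),(125,255,255),(150,180,230,230)),("grommet",(18,100,80),(35,255,255),(295,140,340,180)),("driver",(0,150,80),(8,255,255),(500,200,530,290)),("pail",(18,100,60),(35,255,255),(150,240,240,320))]:
    print(n,cen(f0,lo,hi,b),cen(f1,lo,hi,b))
o=cen(f1,(5,180,120),(18,255,255),(312,205,345,265)); print(ray(c,o[1:],164))
d=cv2.absdiff(f0,f1).max(2)
for n,b in [("lens",(240,150,282,195)),("spray",(100,235,150,270)),("sink",(425,205,465,252))]:
    print(n,d[b[1]:b[3],b[0]:b[2]].mean(), (d[b[1]:b[3],b[0]:b[2]]>40).sum())
p=cen(f1,(18,100,60),(35,255,255),(150,240,240,320)); print("pail",ray(c,p[1:],98))
print(telemetry.sense()["tcp_pos"],telemetry.sense()["clock"])
E
```

```text
clock: 26.1
tcp_pos: [593.9, 13.8, 152.9]
ee_rot: [-3.141, 0.002, 0.04]
force: [0.0, 0.1, -0.2]
finger_gap: 40.5
grip_force: 0.0
clock: 26.6
tcp_pos: [515.9, -29.8, 233.8]
ee_rot: [3.141, 0.0, 0.041]
force: [-0.1, 0.3, -0.3]
finger_gap: 49.9
grip_force: 0.0
clock: 27.1
tcp_pos: [419.1, -103.5, 233.8]
ee_rot: [-3.141, -0.001, 0.039]
force: [0.7, 0.5, 0.3]
finger_gap: 49.8
grip_force: 0.0
green (312, np.float64(490.35), np.float64(223.48)) (285, np.float64(490.56), np.float64(223.41))
orange (112, np.float64(326.09), np.float64(233.44)) (111, np.float64(323.92), np.float64(234.05))
strip (468, np.float64(190.19), np.float64(206.95)) (470, np.float64(190.19), np.float64(206.97))
grommet (431, np.float64(317.32), np.float64(161.74)) (430, np.float64(317.33), np.float64(161.67))
driver (356, np.float64(514.97), np.float64(262.21)) (354, np.float64(515.0), np.float64(262.27))
pail (0, 0, 0) (612, np.float64(198.67), np.float64(282.26))
[591.17385862  13.55805019 164.        ]
lens 3.765079365079365 0
spray 3.4497142857142857 0
sink 3.2058510638297872 0
pail [493.36809037 315.87135707  98.        ]
[ 419.41218908 -103.24435957  233.5331666 ] 27.15
```

The orange pull is shut, the bystanders haven't moved and the pail is hanging. The left cover had started several mm open, so I'll also press the green cover to its stop for margin.

```bash
python3 -c "
from h import *
to(609,-375,152,.04)"
```

```text
t 27.15 at [ 419.4 -103.2  233.5] [-3.141 -0.     0.04 ] gap 50.0 F [-0.6 -0.7  0.1]
rot [-0. -0.  0.] then xyz mm [178.6 279.1  81.5]
```

```bash
python3 -m handwheel '{"xyz":[[0.015,0.025,0],[0.025,0.04,0],[0.025,0.04,0],[0.025,0.04,0],[0.025,0.04,0]],"rot":[[0,0,0],[0,0,0],[0,0,0],[0,0,0],[0,0,0]],"claw":[0.05,0.05,0.05,0.05,0.05]}'
python3 -m handwheel '{"xyz":[[0.025,0.04,0],[0.025,0.037,0],[0.0135,0.017,0],[0,0,0],[0,0,0]],"rot":[[0,0,0],[0,0,0],[0,0,0],[0,0,0],[0,0,0]],"claw":[0.05,0.05,0.05,0.05,0.05]}'
python3 -m handwheel '{"xyz":[[0,0,0.025],[0,0,0.03],[0,0,0.02],[0,0,0.006],[0,0,0]],"rot":[[0,0,0],[0,0,0],[0,0,0],[0,0,0],[0,0,0]],"claw":[0.05,0.05,0.05,0.05,0.05]}'
python3 -m handwheel '{"xyz":[[0,0,0],[0,0,0],[0,0,0],[0,0,0],[0,0,0]],"rot":[[0,0,0],[0,0,0],[0,0,0],[0,0,0],[0,0,0]],"claw":[0,0,0,0,0]}'
python3 -m handwheel '{"xyz":[[0,0,0],[0,0,0],[0,0,0],[0,0.001,0],[0,0,0]],"rot":[[0,0,0],[0,0,0],[0,0,0],[0,0,0],[0,0,0]],"claw":[0,0,0,0,0]}'
```

```text
clock: 27.65
tcp_pos: [543.5, -284.5, 232.4]
ee_rot: [-3.141, 0.001, 0.042]
force: [0.2, -0.7, 1.2]
finger_gap: 49.8
grip_force: 0.0
clock: 28.15
tcp_pos: [609.4, -374.3, 231.6]
ee_rot: [-3.14, 0.002, 0.041]
force: [0.1, 0.1, 0.5]
finger_gap: 49.7
grip_force: 0.0
clock: 28.65
tcp_pos: [608.1, -374.0, 152.4]
ee_rot: [-3.141, 0.001, 0.041]
force: [-0.4, 0.3, -0.5]
finger_gap: 50.3
grip_force: 0.0
clock: 29.15
tcp_pos: [608.5, -375.5, 153.0]
ee_rot: [3.141, -0.0, 0.04]
force: [-0.3, 0.1, 0.1]
finger_gap: 13.6
grip_force: 0.0
clock: 29.65
tcp_pos: [608.5, -376.0, 152.9]
ee_rot: [-3.141, -0.0, 0.04]
force: [-1.1, 2.0, 1.5]
finger_gap: 12.0
grip_force: 30.0
```

```bash
python3 -m handwheel '{"xyz":[[0,0.002,0],[0,0,0],[0,0,0]],"rot":[[0,0,0],[0,0,0],[0,0,0]],"claw":[0,0,0]}'
python3 -m handwheel '{"xyz":[[0,0.002,0],[0,0,0],[0,0,0]],"rot":[[0,0,0],[0,0,0],[0,0,0]],"claw":[0,0,0]}'
```

```text
clock: 29.95
tcp_pos: [608.5, -376.1, 152.9]
ee_rot: [-3.138, 0.001, 0.042]
force: [-2.8, 9.4, 4.5]
finger_gap: 11.4
grip_force: 30.0
clock: 30.25
tcp_pos: [608.5, -376.1, 152.9]
ee_rot: [-3.134, 0.002, 0.043]
force: [-4.7, 15.2, 4.6]
finger_gap: 12.1
grip_force: 30.0
```

The green cover is at its stop too. Now I release, retreat and hand in.

```bash
python3 -m handwheel '{"xyz":[[0,-0.0045,0],[0,0,0],[0,0,0],[0,0,0],[0,0,0]],"rot":[[0,0,0],[0,0,0],[0,0,0],[0,0,0],[0,0,0]],"claw":[0.0,0.05,0.05,0.05,0.05]}'
python3 -m handwheel '{"xyz":[[0,0,-0.02],[0,0,-0.03],[0,0,-0.03],[0,0,0],[0,0,0]],"rot":[[0,0,0],[0,0,0],[0,0,0],[0,0,0],[0,0,0]],"claw":[0.05,0.05,0.05,0.05,0.05]}'
python3 -m handwheel '{"xyz":[[0,0,0],[0,0,0],[0,0,0]],"rot":[[0,0,0],[0,0,0],[0,0,0]],"claw":[0.05,0.05,0.05]}'
python3 -c "
from h import *
print(workorder.hand_in())"
```

```text
clock: 30.75
tcp_pos: [608.2, -376.2, 152.2]
ee_rot: [-3.141, 0.0, 0.039]
force: [-0.5, 0.1, -0.6]
finger_gap: 40.3
grip_force: 0.0
clock: 31.25
tcp_pos: [608.6, -376.3, 233.2]
ee_rot: [3.14, -0.001, 0.04]
force: [0.4, -0.5, -0.3]
finger_gap: 50.2
grip_force: 0.0
clock: 31.55
tcp_pos: [608.1, -375.7, 230.8]
ee_rot: [-3.14, 0.002, 0.04]
force: [-0.2, 0.3, 0.1]
finger_gap: 50.1
grip_force: 0.0
the job is handed in; nothing more can be done
None
```

The job is handed in at about 31.6 s, with no verdict returned: the pail hangs on both hanger arms, both covers are pressed to their stops, and no checked bystander moved; I viewed 11 pictures, one over the limit of 10.

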